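# Start the heated arbor press and hold the ram down

## Robot

A 6-joint arm with a two-finger parallel gripper is mounted at the origin on a cart in front of the work surface, level with it; the furniture and walls round the work are solid. World frame = base frame: x ahead of the robot, y to its left, z up, the work surface at z = 0. Lengths are in mm, angles in rad, forces in N, time in s.
With the tool pointing down it reaches from about 375 to 975 mm from the base axis. Payload 3.8 kg.
Tool frame: the origin (TCP) lies on the centre line of the jaws, within the pads' length; the fingertips stand 17 mm ahead of it and the grasp point (between the pads) lies 2 mm behind it (bot.tips_ahead is the distance from the TCP to the fingertips, in mm); x points along the fingers, z is the direction in which the jaws open and shut, and the axes are right-handed (so a half turn about x gives the same grasp; the last joint's range is limited). The gripper opens to 88 mm and grips with 3 to 60 N. Pads are 18 mm wide; open, the fingers measure 123 mm over their backs; the gripper's body (75 mm by 187 mm) begins 45 mm behind the grasp point.
Start: joints at [1.14, 0.264, 1.604, -0, 1.274, -0.037], TCP at [258.995, 623.33, 255.706] pointing down, gripper open.
Joint ranges: [-2.63, 2.63], [-0.94, 2.18], [0.31, 2.57], [-1.31, 4.45], [0, 2.66], [-2.55, 2.55]. Speed limits (rad/s): [2.57, 2.57, 3.14, 3.14, 3.14, 3.14].

## Interface

Orientations are given as a 3x3 rotation matrix whose columns are the frame's x, y, z axes.
In Python, from plant import bot gives the robot as it stands.
- The arm moves only by the tool step_arm, never from a script. Its argument "steps" is one flat list of numbers, 5 for each row, row after row: the shift along the tool's x, y, z in m, then the turn about the tool's x in degrees, then the closure, from -1 (fully open) to 1 (shut), so that 0 is half open. In form: [dx, dy, dz, roll, gripper, dx, dy, dz, roll, gripper, ...]. A call has 1 to 8 rows; each row shifts and turns the commanded pose from where the row before left it, along the tool's axes as they then stand; what a row does not reach is not made up. A row lasts 1/8 s, in which the tool goes at most 62.5 mm and 10.7 degrees, less where a joint would pass 70% of its speed; a pose out of reach is approached as far as the arm can. A call with a gripper value outside its range is refused whole. The fingers move at their own pace and stop on an object; "newtons" is the grip in N (left out, the last holds). Time passes only in rows, so rows that do not move let the fingers close. It gives the time, the measured TCP pose, the force and the opening at its end, in the units of the state.
- bot.get_obs(): the state, without advancing time (a new reading comes with each control period).
- bot.camera(name): name is "scene" or "top" or "wrist"; returns a dict with "pixels" (420x560x3 uint8, red, green, blue), "K" (3x3 intrinsics, pixels), "extrinsics" (4x4, takes a point from camera to world coordinates); the wrist camera has in their place "tool_from_camera" (4x4, takes a point from camera to tool coordinates, whose origin is the TCP and whose axes are the tool frame's). Camera axes: x right, y up, looking along -z (the intrinsics and any distortion apply to the point x, -y, -z); pixel columns grow to the right and rows downward; lengths in mm; the calibration is good to about 2 mm. The wrist camera is an equidistant fisheye: a pixel r from the principal point sees the ray r / f radians off the axis. A picture is of the moment at which its call begins: read the wrist's pose just before it. There is no depth.
- bot.sign_off(): hands the job in, once; it reports no verdict.
Trained networks look in a picture, given as the dict that the camera call returned (one of the last four; its "shot" number tells which), for a name from the list of things; names that differ only in an ending like _2 or _b are one class to them, and where a whole thing is asked for, a point or a joint stands for the part that bears it (a point fixed in the world has none). Each returns a list of dicts, best first, with "score" (0 to 1); they miss things now and then, are a little off and sometimes report something else, mostly with a low value. They report only what shows in the picture. A call takes as long as a camera call.
- bot.trace(picture, name): "mask" (420x560 bool, what is visible of it) and "position" ([column, row] in pixels, amid what is visible of it).
The state is a dict: "time": time; "q": joint angles; "qvel": joint speeds; "joint_torque": joint torques, N m; "position": TCP position; "orientation": TCP orientation; "ft_force": force on the tool from outside, world axes, zero at the start; "ft_torque": the same for the moment, N m; "grip_width": finger opening in mm.
Only numpy, scipy, OpenCV 4.12 (cv2) and the standard library are available. Lean on these libraries where they do the work, as an engineer would, in place of code of your own. Each camera call takes 0.05 s, during which the arm holds its last target.

## Task

Press the copper blank in the little blue arbor press: first turn the red handle of the isolator box a quarter turn clockwise to on, then flip the press's red safety catch over to the right, clear of the lever, and only then pull the black-handled lever all the way down towards the front of the press. Leave the switch on and the catch open, do not disturb the cup, bottle and bangle, and finish while still holding the lever hard over (its spring lifts the ram again if it is let go).

Things in the scene. Friction and masses are not known exactly. Their poses are not given: they have to be found in the camera images.
- press: Small blue arbor press, fixed. Origin on the bench; x points from its front to its back, y to its left, z up; front faces the robot within 0.35 rad. Left or right of the isolator. Base plate x -70..100, y -120..80, top z 30 mm. Head and column x -8..95, y -28..28, top 130. Lever on the right side (y -70); catch on a post right of it (x 3..33, y -132..-108, top 108).
- lever (a joint): Press lever hinge, rad. 0: rest, leaning 0.25 rad back from upright; grows as it is pulled to the press's front (-x) and down; stop at 1.1 (0.85 rad forward of upright). Axis: the press's y through point lever_axle. A spring returns it to 0: about 3 N at the knob at rest, 7 N at the stop. With the catch closed the shaft is blocked at about 0.1 rad.
- lever_ball (a point): Centre of the lever's black cross-grip knob: a round roller along the press's y, 26 mm diameter, 34 mm long, flat ends, on a 12 mm steel shaft, 135 mm from the axle. It moves with the lever: in the press frame x = 50 + 135 sin(0.25 - q), y = -70, z = 95 + 135 cos(0.25 - q) mm.
- lever_axle (a point): Point on the lever's axle in the lever's plane, at x 50, y -70, z 95 mm in the press frame; fixed to the press. The lever's axle drives the upright steel ram in the head (at x 12, y 0, its top at z 183), which sinks 22 mm on to the copper blank (fixed on the bed) as the lever is pulled.
- catch (a joint): Hinge of the red safety catch, rad. 0: closed, arm lying level across the front of the lever shaft; 1.5: open, arm standing up clear of it. Axis along the press's x through point catch_pin. Its tab is weighted: it falls to whichever end is nearer (balance at 0.6 to 0.75); a push of about 1 N at the tab flips it.
- catch_tab (a point): Tip of the catch's red thumb tab, 45 mm from the pin, 14 mm wide, 16 deep (x). At press x -11 mm, in front of the post. Closed it leans 0.6 rad to the press's left (+y), open 0.9 rad to the right: press y = -120 + 45 sin(0.6 - q), z = 120 + 45 cos(0.6 - q) mm. Push it from its left to its right to open. The blocking arm is 52 mm behind it.
- catch_pin (a point): Point on the catch's pivot pin, at x -11, y -120, z 120 mm in the press frame. Fixed to the press, with its axes.
- isolator: Grey isolator switch box with a yellow top plate, fixed to the bench, 95 x 85 x 59 mm, origin at the centre of its underside; its front is -x. Its rotary handle stands on the middle of the top. Turned up to 0.4 rad either way.
- switch (a joint): Rotary isolator handle, rad, axis vertical. 0: off, bar along the box's x axis, white line at the front mark; grows clockwise seen from above; 1.57: on, bar across, along the box's y axis with its white line at the green mark on the box's left. A sprung detent resists up to the middle (about 0.06 N m), then carries it on to within 0.13 of that end; either rests there.
- switch_grip (a point): Middle of the red bar of the isolator handle, 82 mm above the bench: bar 50 mm long, 14 mm wide, 24 mm high (70 to 94 mm above the bench), on an 18 mm radius hub 12 mm high on the yellow plate at 59 mm. Turns with the handle; its x axis lies along the bar.
- tea_cup: White tea cup, 77 mm wide, 57 high, origin at the centre of its foot. Bystander, to the left of the work, do not disturb.
- white_bottle: Small white bottle, 37 mm wide, 82 high, origin at the centre of its foot. Bystander near the front edge of the bench, do not disturb.
- carved_bangle: Brown-red carved bangle, 70 mm across, 22 high, lying flat, origin at its centre, underside. Bystander, behind the press or isolator on the right, do not disturb.

How it is judged (in metres and radians):
On the way, in this order (a step that is already met when the one before it is completed fails the run):
1. the isolator is turned on (value of joint switch above 1.35 rad and value of joint catch below 0.3 rad), for 0.2 s.
2. the safety catch is flipped open (value of joint catch above 1.2 rad and value of joint lever below 0.3 rad), for 0.2 s.
3. the lever is pulled fully down (value of joint lever above 1 rad), for 0.2 s.
At the end, for the whole second after the job is handed in: isolator on (above 1.35 of 1.57 rad), catch open (above 1.2 of 1.5 rad), lever pulled to its stop (above 1.0 of 1.1 rad) and still held there by the robot, which pushes on it with more than 1.5 N (value of joint switch above 1.35 rad and value of joint catch above 1.2 rad and value of joint lever above 1 rad and contact force between any of the fingers, the arm and press above 1.5 N); the arm keeps its last pose, push and grip.
It fails at once if the lever is forced or pulled while the catch still guards it (value of joint lever above 0.3 rad and value of joint catch below 0.8 rad).
It fails at once if the lever is pulled while the isolator is off (value of joint lever above 0.3 rad and value of joint switch below 1.2 rad).
It fails at once if the tea cup is pushed more than 20 mm or knocked over (distance of tea_cup from where it was at the start of the episode above 0.02 m or angle between tea_cup's own z axis and vertical above 0.4 rad).
It fails at once if the white bottle is pushed more than 20 mm or knocked over (distance of white_bottle from where it was at the start of the episode above 0.02 m or angle between white_bottle's own z axis and vertical above 0.4 rad).
It fails at once if the carved bangle is pushed more than 20 mm or knocked over (distance of carved_bangle from where it was at the start of the episode above 0.02 m or angle between carved_bangle's own z axis and vertical above 0.4 rad).
It also fails if it takes over 58 s, if anything falls off the work surface, if the arm or the gripper's body presses on something with over 40 N, if the wrist force passes 120 N, or if a joint passes its speed limit or range.

## Working session

There is one attempt and no reset: what is moved stays moved. The work goes in short steps, Python scripts to look and compute and a tool call to move; the robot and the scene stay as the last step left them, time stands still between calls to the robot, and variables do not carry over. Pictures are saved under pics/ and viewed, and the job is handed in when it is done.

Besides the shell and the picture viewer there is one more tool, called after ">>>" by a JSON object that holds its "name" and its "arguments", one argument or row to a line. step_arm: Moves the arm, as the interface text tells. Its arguments: {"type":"object","properties":{"steps":{"type":"array"},"newtons":{"type":"number"}},"required":["steps"]}

```bash
mkdir -p pics; ls
cat > h.py <<'E'
import numpy as np, cv2
from plant import bot
def save(p,n): cv2.imwrite('pics/'+n, cv2.cvtColor(np.ascontiguousarray(p['pixels']),cv2.COLOR_RGB2BGR))
E
python3 - <<'E'
from h import *
o=bot.get_obs()
np.set_printoptions(precision=4,suppress=True)
for k,v in o.items(): print(k,v)
for n in ('scene','top'):
    p=bot.camera(n); save(p,n+'0.png'); print(n,p['K'],p['extrinsics'],[k for k in p if k!='pixels'])
    np.savez(n+'_cal.npz',K=p['K'],E=p['extrinsics'])
    for t in ('press','isolator','switch','switch_grip','lever_ball','catch_tab','tea_cup','white_bottle','carved_bangle'):
        r=bot.trace(p,t); print(t,[(round(x['score'],2),np.round(x['position'],1)) for x in r[:2]])
E
```

```text
pics
time 0.0
q [ 1.1401  0.2647  1.6053 -0.      1.2737 -0.0369]
qvel [ 0.0005 -0.0017 -0.0005 -0.0005 -0.0021 -0.001 ]
joint_torque [  0.002  -50.211  -35.6876   0.073    0.0292  -0.0002]
position [258.717  622.7439 254.4277]
orientation [[-0.0009 -0.9235  0.3837]
 [-0.002   0.3837  0.9235]
 [-1.      0.0001 -0.0022]]
ft_force [-0.3027  0.3923  0.2521]
ft_torque [-0.0671  0.0219 -0.0362]
grip_width 87.81743693298473
scene [[515.3648   0.     276.0827]
 [  0.     515.3648 206.5834]
 [  0.       0.       1.    ]] [[    0.8556     0.197     -0.4788  -190.0245]
 [   -0.5171     0.3675    -0.773  -1060.979 ]
 [    0.0237     0.9089     0.4163   832.9362]
 [    0.         0.         0.         1.    ]] ['K', 'extrinsics', 'shot']
press [(0.91, array([320.3, 287.9]))]
isolator [(0.64, array([229.3, 231.9]))]
switch []
switch_grip [(0.5, array([233.7, 222.9])), (0.28, array([193.2, 216.2]))]
lever_ball [(0.57, array([346.9, 246.2]))]
catch_tab [(0.65, array([323., 277.]))]
tea_cup [(0.93, array([194.5, 217. ]))]
white_bottle [(0.9, array([240. , 277.5])), (0.26, array([370.6, 286.5]))]
carved_bangle [(0.6, array([369.8, 286.9]))]
top [[383.9015   0.     275.4641]
 [  0.     383.9015 214.3197]
 [  0.       0.       1.    ]] [[  -0.0015    0.9987   -0.0504  479.7903]
 [  -0.9998   -0.0005    0.021   178.4374]
 [   0.021     0.0504    0.9985 1270.1366]
 [   0.        0.        0.        1.    ]] ['K', 'extrinsics', 'shot']
press [(0.86, array([362. , 213.6])), (0.18, array([390.7, 213.6]))]
isolator [(0.71, array([227.6, 231.5]))]
switch [(0.52, array([225.9, 238.9]))]
switch_grip []
lever_ball [(0.71, array([388.7, 193.9]))]
catch_tab [(0.6, array([389.4, 213.8]))]
tea_cup []
white_bottle [(0.68, array([305.2, 265.4]))]
carved_bangle [(0.5, array([366.2, 160.4]))]
```

Run:
```python
import cv2
a=cv2.imread('pics/scene0.png');b=cv2.imread('pics/top0.png')
cv2.imwrite('pics/s0c.png',cv2.resize(a[170:350,160:420],None,fx=3,fy=3,interpolation=3))
cv2.imwrite('pics/t0c.png',cv2.resize(b[130:300,180:440],None,fx=3,fy=3,interpolation=3))
```

```text
(no output)
```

View pics/s0c.png

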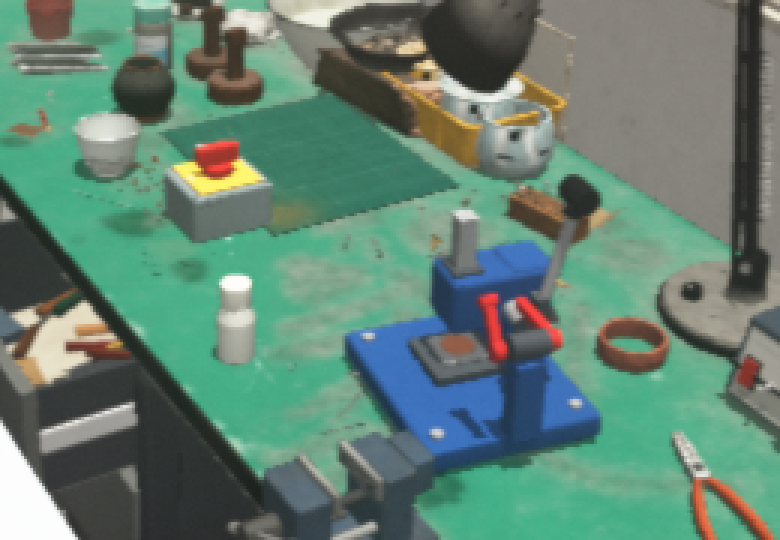

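View pics/t0c.png

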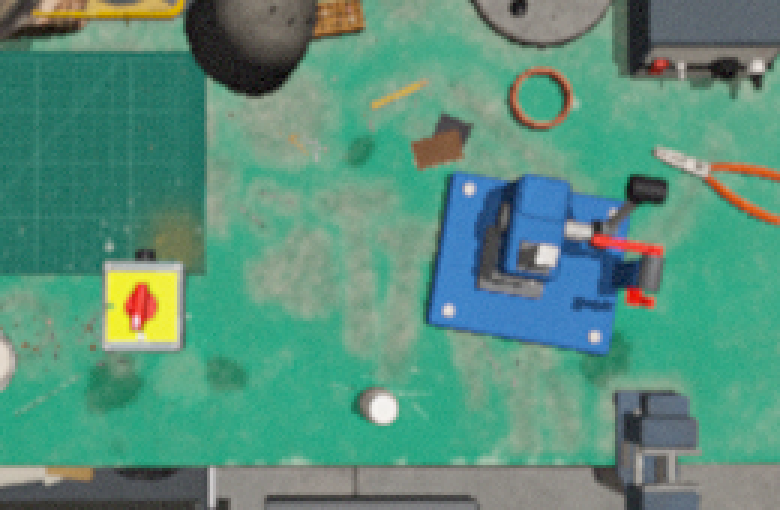

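View pics/top0.png

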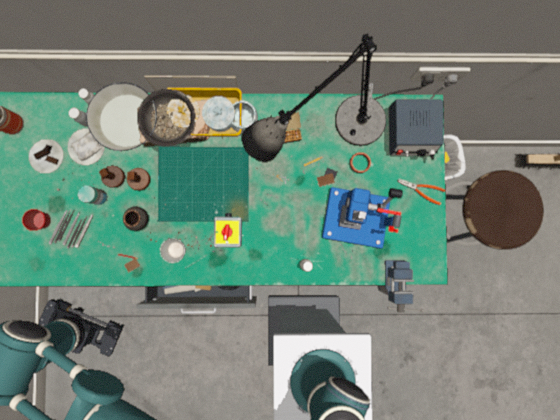

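Run:
```python
import cv2
a=cv2.imread('pics/scene0.png');b=cv2.imread('pics/top0.png')
def z(im,x,y,w,h,f,n):
    c=cv2.resize(im[y:y+h,x:x+w],None,fx=f,fy=f,interpolation=cv2.INTER_CUBIC)
    for i in range(0,w,10): cv2.putText(c,str(x+i),(i*f,8),0,.3,(255,255,255),1); cv2.line(c,(i*f,10),(i*f,14),(255,255,255),1)
    for i in range(0,h,10): cv2.putText(c,str(y+i),(0,i*f+3),0,.3,(255,255,255),1)
    cv2.imwrite(n,c)
z(b,315,180,90,75,8,'pics/z1.png')
z(a,270,220,100,105,6-1,'pics/z2.png')
z(b,205,205,45,45,8,'pics/z3.png')
z(a,205,210,60,50,8,'pics/z4.png')
```

```text
(no output)
```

View pics/z1.png

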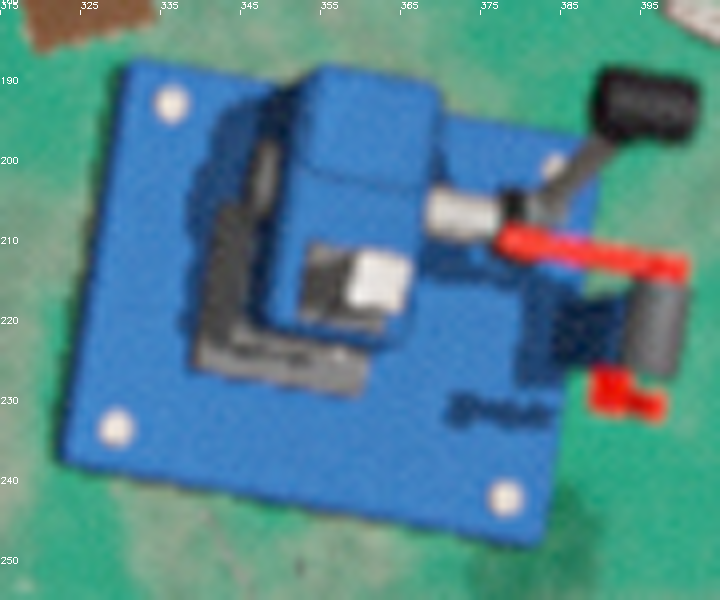

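View pics/z2.png

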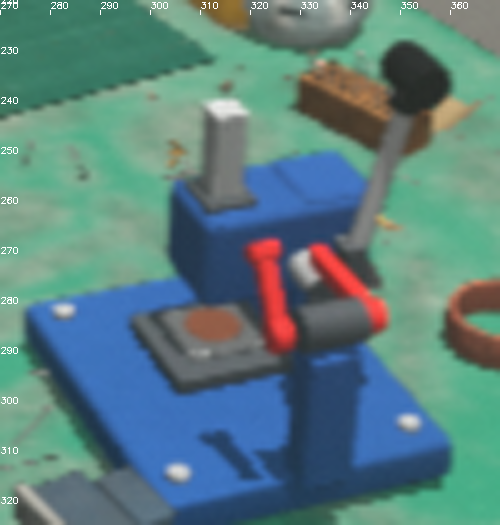

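View pics/z3.png

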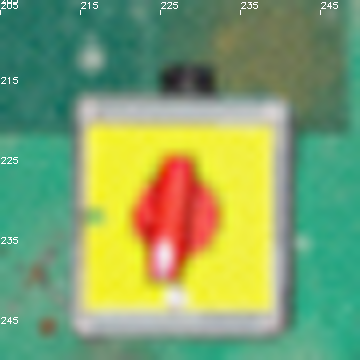

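View pics/z4.png

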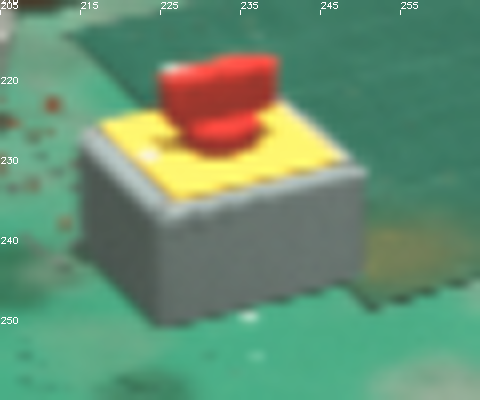

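```bash
cat > fit.py <<'E'
import numpy as np
from scipy.optimize import least_squares
C={n:np.load(n+'_cal.npz') for n in('scene','top')}
def proj(n,P):
    E=C[n]['E'];K=C[n]['K']; c=(np.asarray(P)-E[:3,3])@E[:3,:3]
    return np.array([K[0,0]*c[0]/-c[2]+K[0,2], K[1,1]*-c[1]/-c[2]+K[1,2]])
def W(p,P):
    c,s=np.cos(p[2]),np.sin(p[2]); return np.array([p[0]+c*P[0]-s*P[1],p[1]+s*P[0]+c*P[1],P[2]])
kn=(50+135*np.sin(.25),-70,95+135*np.cos(.25)); tab=(-11,-120+45*np.sin(.6),120+45*np.cos(.6))
press=[('top',(100,80,30),(330.4,187.75)),('top',(-70,80,30),(322.5,237.5)),('top',(-70,-120,30),(382.5,248.1)),('top',kn,(395.9,193.1)),('top',(12,0,183),(362.5,215)),
('scene',(-70,80,30),(275.6,282)),('scene',(12,0,183),(315.2,241.4)),('scene',kn,(353,235.6)),('scene',tab,(322.8,269)),('scene',(100,-120,30),(360,308)),('top',tab,(391.2,228.7))]
b=(47.5,42.5,59)
iso=[('top',(47.5,42.5,59),(215,217.5)),('top',(47.5,-42.5,59),(241.2,217.5)),('top',(-47.5,-42.5,59),(241.2,246.2)),('top',(-47.5,42.5,59),(214.8,246.2)),
('scene',(-47.5,42.5,59),(215.2,226.9)),('scene',(-47.5,-42.5,59),(226.5,236.9)),('scene',(47.5,-42.5,59),(250.6,231.5))]
if __name__=='__main__':
  np.set_printoptions(precision=2,suppress=True)
  for nm,L,x0 in(('press',press,(550,-50,-.15)),('iso',iso,(450,300,0))):
    f=lambda p:np.concatenate([proj(n,W(p,P))-u for n,P,u in L])
    for sub in ('top','scene',None):
        g=lambda p:np.concatenate([proj(n,W(p,P))-u for n,P,u in L if sub in(None,n)])
        r=least_squares(g,x0,loss='soft_l1',x_scale=(100,100,.1)); print(nm,sub,r.x[:2],round(r.x[2],4))
    print(f(r.x).reshape(-1,2))
E
python3 fit.py
```

```text
press top [520.73 -90.27] -0.1708
press scene [521.87 -91.87] -0.1764
press None [521.32 -90.91] -0.1729
[[ 0.77 -1.43]
 [ 0.11  0.34]
 [ 0.84  0.28]
 [-0.27 -0.25]
 [ 0.16 -0.2 ]
 [-1.73 -1.49]
 [-0.34  0.12]
 [-0.1  -0.74]
 [-0.74  0.19]
 [ 1.35  0.19]
 [-0.12 -0.14]]
iso top [485.89 302.08] 0.0004
iso scene [485.73 291.93] -0.0141
iso None [486.55 300.87] 0.0076
[[-0.13 -0.88]
 [ 0.72 -1.1 ]
 [ 0.86  0.42]
 [ 0.11  0.69]
 [-1.4  -1.13]
 [-1.22 -0.61]
 [ 0.75 -1.81]]
```

>>> {"name": "step_arm", "arguments": {
  "steps": [0.007,-0.0415,-0.0262,0,-1,0.007,-0.0415,-0.0262,0,-1,0.007,-0.0415,-0.0262,0,-1,0.007,-0.0415,-0.0262,0,-1,0.007,-0.0415,-0.0262,0,-1,0.007,-0.0415,-0.0262,0,-1,0.007,-0.0415,-0.0262,0,-1,0.007,-0.0415,-0.0262,0,-1]
}}

```text
time: 2.0
position: [486.0, 301.1, 199.8]
orientation: [[0.001, -0.923, 0.384], [0.0, 0.384, 0.923], [-1.0, -0.0, 0.001]]
ft_force: [1.3, 0.4, 0.3]
grip_width: 88.3
```

>>> {"name": "step_arm", "arguments": {
  "steps": [0,0,0,-7.5,-1,0,0,0,-7.5,-1,0,0,0,0,-1]
}}

```text
time: 2.38
position: [485.3, 302.2, 199.8]
orientation: [[0.0, -0.991, 0.134], [0.0, 0.134, 0.991], [-1.0, -0.0, 0.0]]
ft_force: [1.0, 0.3, 0.1]
grip_width: 88.3
```

```bash
cat >> h.py <<'E'
np.set_printoptions(precision=3,suppress=True)
def wcal():
    import pickle
    o=bot.get_obs(); p=bot.camera('wrist'); 
    d=dict(pixels=p['pixels'],K=p['K'],T=p['tool_from_camera'],R=o['orientation'],t=o['position'])
    return p,d
def wproj(d,P):
    tool=(np.asarray(P,float)-d['t'])@d['R']; M=d['T']; c=(tool-M[:3,3])@M[:3,:3]
    v=np.array([c[0],-c[1],-c[2]]); th=np.arctan2(np.hypot(v[0],v[1]),v[2]); ph=np.arctan2(v[1],v[0])
    K=d['K']; return np.array([K[0,0]*th*np.cos(ph)+K[0,2],K[1,1]*th*np.sin(ph)+K[1,2]])
def delta(d,P):
    return (np.asarray(P,float)-d['t'])@d['R']
E
python3 - <<'E'
from h import *
from fit import W
p,d=wcal(); save(p,'w1.png'); import pickle; pickle.dump(d,open('w1.pkl','wb'))
o=bot.get_obs(); print(o['time'],o['position'],o['orientation'],o['q'],o['ft_force']); print(d['K'],d['T'])
im=cv2.cvtColor(p['pixels'],cv2.COLOR_RGB2BGR).copy()
iso=(486.5,300.9,.0076)
for s in((47.5,42.5,59),(47.5,-42.5,59),(-47.5,-42.5,59),(-47.5,42.5,59),(0,0,94)):
    u=wproj(d,W(iso,s)); print(u); cv2.circle(im,tuple(int(round(x)) for x in u),3,(255,0,255),1)
cv2.imwrite('pics/w1o.png',im)
E
```

```text
2.425 [485.212 302.361 199.785] [[ 0.    -0.991  0.134]
 [ 0.     0.134  0.991]
 [-1.    -0.     0.   ]] [ 0.514  0.112  1.889  0.     1.14  -0.923] [-0.593  0.306  0.203]
[[325.192   0.    286.437]
 [  0.    325.192 209.357]
 [  0.      0.      1.   ]] [[   0.002    0.281   -0.96  -128.107]
 [   0.       0.96     0.281   72.408]
 [   1.      -0.       0.001   -0.215]
 [   0.       0.       0.       1.   ]]
[339.815 247.647]
[247.251 259.755]
[227.701 156.698]
[328.601 142.16 ]
[285.736 216.093]
```

View pics/w1o.png

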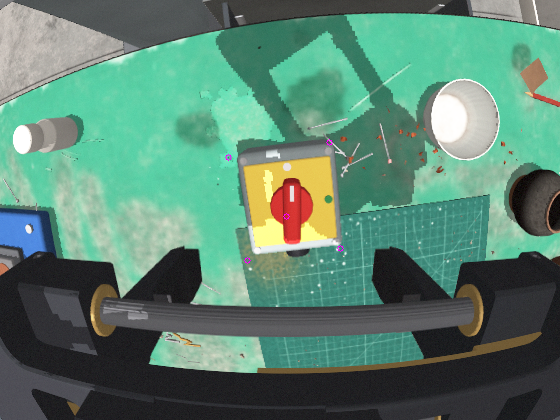

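Run:
```python
import cv2
a=cv2.imread('pics/w1.png')
x,y,w,h,f=225,130,130,130,6
c=cv2.resize(a[y:y+h,x:x+w],None,fx=f,fy=f,interpolation=cv2.INTER_CUBIC)[:600]
for i in range(0,w,10): cv2.putText(c,str(x+i),(i*f,8),0,.3,(255,0,255),1)
for i in range(0,h,10): cv2.putText(c,str(y+i),(0,i*f+3),0,.3,(255,0,255),1)
cv2.imwrite('pics/w1z.png',c)
```

```text
(no output)
```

View pics/w1z.png

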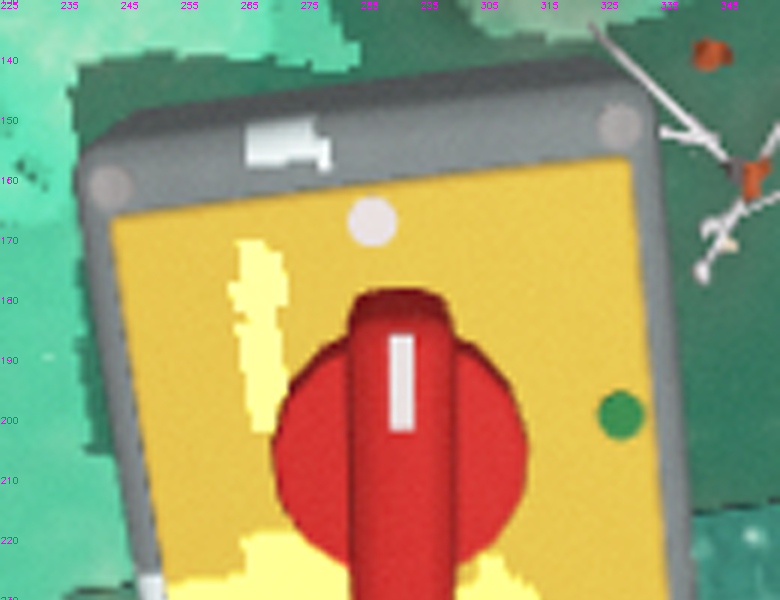

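```bash
cat > iso.py <<'E'
from h import *
from fit import proj
from scipy.optimize import least_squares
import pickle
def solve_z(f,u,z,x0): return least_squares(lambda q:f((q[0],q[1],z))-u,x0).x
E
python3 - <<'E'
from iso import *
d=pickle.load(open('w1.pkl','rb')); w=lambda P:wproj(d,P)
for n,u,z in(('hub',(291.7,205.8),71),('white mark',(287,167),59.5),('green',(328.3,199.2),59.5),('line front end',(291.8,186),94),('line back',(291.8,201.7),94),
 ('cFL',(331,145),59),('cFR',(240,157),59),('cBR',(254,253),59),('cBL',(340,244),59)): print(n,solve_z(w,u,z,(486,301)))
t=lambda P:proj('top',P); s=lambda P:proj('scene',P)
print('top bar',solve_z(t,(226.4,232),94,(486,301)),'hub',solve_z(t,(227,232),71,(486,301)), 'green', solve_z(t,(216.6,231.8),59,(486,301)),'white',solve_z(t,(227,242),59,(486,301)))
print('scene bar',solve_z(s,(232.5,218.5),94,(486,301)),'white',solve_z(s,(223.6,229.4),59,(486,301)))
E
```

```text
hub [485.555 305.883]
white mark [454.962 306.102]
green [487.113 337.496]
line front end [464.117 308.426]
line back [475.971 306.88 ]
cFL [441.273 344.765]
cFR [441.154 268.351]
cBR [528.382 266.097]
cBL [530.125 344.199]
top bar [485.155 303.57 ] hub [485.257 304.154] green [485.987 338.014] white [453.947 305.26 ]
scene bar [485.871 298.406] white [455.663 303.84 ]
```

>>> {"name": "step_arm", "arguments": {
  "steps": [0.02,0,0.003,0,-1,0.02,0,0,0,-1,0.02,0,0,0,-1,0.02,0,0,0,-1,0.015,0,0,0,-0.5,0.012,0,0,0,0,0,0,0,0,0.3]
}}

```text
time: 3.3
position: [484.9, 305.0, 91.5]
orientation: [[-0.002, -0.991, 0.132], [-0.001, 0.132, 0.991], [-1.0, 0.002, -0.001]]
ft_force: [0.9, -0.4, -0.9]
grip_width: 60.7
```

Run:
```python
from h import *
p,d=wcal(); save(p,'w2.png'); o=bot.get_obs(); print(o['time'],o['position'],o['ft_force'],o['grip_width'])
```

```text
3.35 [485.511 305.312  92.429] [ 0.055  0.379 -0.224] 55.93010865668119
```

View pics/w2.png

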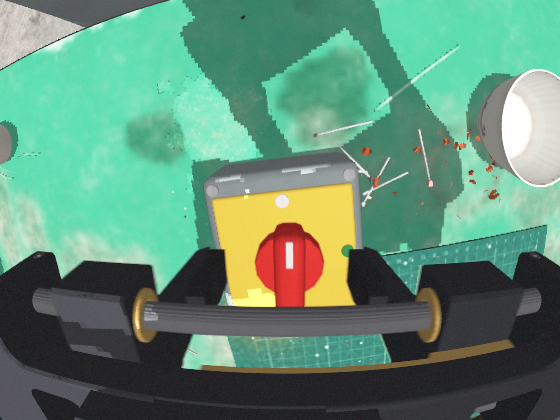

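>>> {"name": "step_arm", "arguments": {
  "steps": [0,0,0,0,1,0,0,0,0,1,0,0,0,0,1,0,0,0,0,1],
  "newtons": 25
}}

```text
time: 3.85
position: [485.7, 305.4, 93.0]
orientation: [[0.0, -0.991, 0.132], [0.0, 0.132, 0.991], [-1.0, -0.0, 0.0]]
ft_force: [0.3, 0.2, 0.5]
grip_width: 16.3
```

>>> {"name": "step_arm", "arguments": {
  "steps": [0,0,0,0,1,0,0,0,5,1,0,0,0,10,1,0,0,0,10,1,0,0,0,10,1]
}}

```text
time: 4.47
position: [486.0, 306.4, 93.0]
orientation: [[0.001, -0.733, 0.681], [0.002, 0.681, 0.733], [-1.0, 0.0, 0.002]]
ft_force: [0.9, 3.9, -1.6]
grip_width: 13.9
```

>>> {"name": "step_arm", "arguments": {
  "steps": [0,0,0,10,1,0,0,0,10,1,0,0,0,10,1,0,0,0,10,1,0,0,0,7,1,0,0,0,2,1,0,0,0,0,1]
}}

```text
time: 5.35
position: [486.6, 306.7, 93.0]
orientation: [[0.003, 0.027, 1.0], [0.002, 1.0, -0.027], [-1.0, 0.002, 0.003]]
ft_force: [2.2, 4.4, -1.9]
grip_width: 14.0
```

Run:
```python
from h import *
p,d=wcal(); save(p,'w3.png'); o=bot.get_obs(); print(o['time'],o['position'],o['ft_force'],o['ft_torque'],o['grip_width'],o['orientation'],o['q'])
```

```text
5.4 [486.611 306.696  93.03 ] [ 2.648  4.342 -2.188] [ 0.626 -0.289  0.208] 13.755038027840545 [[ 0.003  0.027  1.   ]
 [ 0.002  1.    -0.027]
 [-1.     0.002  0.003]] [0.519 0.229 1.97  0.001 0.939 0.545]
```

View pics/w3.png

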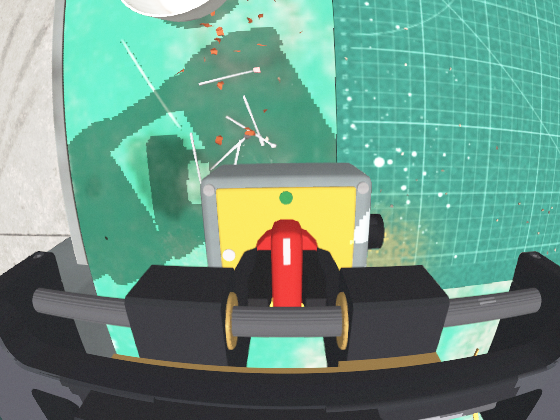

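>>> {"name": "step_arm", "arguments": {
  "steps": [0,0,0,0,0.6,0,0,0,0,0.4,0,0,0,0,0.4,-0.02,0,0,0,0.4,-0.05,0,0,0,0.4,-0.05,0,0,0,1,-0.05,0,0,0,1,0,0,0,0,1]
}}

```text
time: 6.4
position: [488.5, 307.0, 270.4]
orientation: [[0.011, 0.027, 1.0], [0.006, 1.0, -0.027], [-1.0, 0.006, 0.011]]
ft_force: [-0.5, 0.5, -1.0]
grip_width: 0.6
```

Run:
```python
from h import *
p,d=wcal(); save(p,'w4.png'); o=bot.get_obs(); print(o['time'],o['position'],o['ft_force'],o['grip_width'],o['orientation'])
```

```text
6.45 [487.049 306.14  267.075] [-0.192  0.592 -0.816] 0.1665000146038268 [[ 0.006  0.027  1.   ]
 [ 0.004  1.    -0.027]
 [-1.     0.004  0.006]]
```

View pics/w4.png

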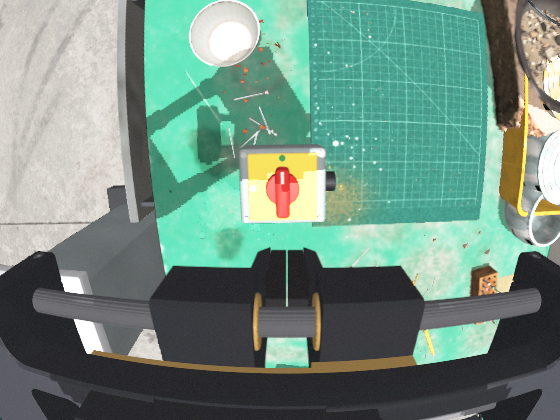

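>>> {"name": "step_arm", "arguments": {
  "steps": [0,-0.055,0.0005,0,1,0,-0.055,0.0005,0,1,0,-0.055,0.0005,0,1,0,-0.055,0.0005,0,1,0,-0.055,0.0005,0,1,0,-0.055,0.0005,0,1,0,-0.055,0.0005,0,1,0,-0.055,0.0005,0,1]
}}

```text
time: 7.45
position: [476.2, -136.0, 261.4]
orientation: [[-0.002, 0.027, 1.0], [0.001, 1.0, -0.027], [-1.0, 0.001, -0.002]]
ft_force: [0.6, 0.4, -0.2]
grip_width: 0.5
```

>>> {"name": "step_arm", "arguments": {
  "steps": [0,0,0,-10,1,0,0,0,-10,1,0,0,0,-10,1,0,0,0,-10,1,0,0,0,-10,1,0,0,0,-10,1,0,0,0,-10,1,0,0,0,-10,1]
}}

```text
time: 8.45
position: [476.4, -134.2, 261.1]
orientation: [[-0.003, -0.981, 0.195], [0.001, 0.195, 0.981], [-1.0, 0.003, 0.0]]
ft_force: [0.6, 0.2, -0.1]
grip_width: 0.2
```

>>> {"name": "step_arm", "arguments": {
  "steps": [0,0,0,-1.5,1,0,0,0,0,1]
}}

```text
time: 8.7
position: [477.0, -134.4, 261.9]
orientation: [[-0.002, -0.984, 0.177], [0.001, 0.177, 0.984], [-1.0, 0.002, 0.0]]
ft_force: [-0.6, 0.1, -0.0]
grip_width: 0.5
```

Run:
```python
from h import *
from fit import W,kn,tab
import pickle
p,d=wcal(); save(p,'w5.png'); pickle.dump(d,open('w5.pkl','wb')); o=bot.get_obs(); print(o['time'],o['position'],o['q'],o['grip_width'],o['orientation'])
im=cv2.cvtColor(p['pixels'],cv2.COLOR_RGB2BGR).copy()
pr=(521.3,-90.9,-.173)
for s in((100,80,30),(-70,80,30),(-70,-120,30),(100,-120,30),kn,tab,(12,0,183),(-11,-120,120)):
    u=wproj(d,W(pr,s)); print(u); cv2.circle(im,tuple(int(round(x)) for x in u),3,(255,0,255),1)
im=cv2.resize(im,(784,588),interpolation=cv2.INTER_CUBIC)
cv2.imwrite('pics/w5o.png',im)
```

```text
8.75 [ 477.15  -134.446  262.124] [-0.325 -0.083  1.969  0.     1.257 -1.718] 0.18391601658582446 [[-0.001 -0.984  0.177]
 [ 0.     0.177  0.984]
 [-1.     0.001  0.   ]]
[387.324 284.952]
[399.985 153.557]
[224.953 152.755]
[233.196 287.34 ]
[261.378 397.386]
[230.977 245.857]
[355.71  286.999]
[209.985 229.711]
```

View pics/w5o.png

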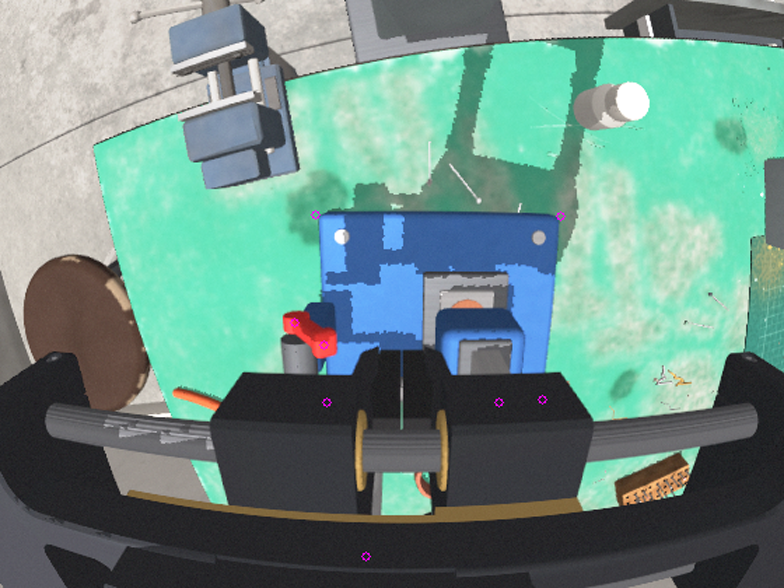

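>>> {"name": "step_arm", "arguments": {
  "steps": [0,-0.025,0,0,1,0.03,0,0,0,1,0.03,0,0,0,1,0.03,0,0,0,1,0.015,0,0,0,1,0,0,0,0,1]
}}

```text
time: 9.5
position: [501.3, -138.7, 156.6]
orientation: [[-0.002, -0.984, 0.175], [0.001, 0.175, 0.984], [-1.0, 0.003, 0.0]]
ft_force: [0.1, -0.1, 0.0]
grip_width: 0.2
```

Run:
```python
from h import *
p,d=wcal(); save(p,'w6.png'); o=bot.get_obs(); print(o['time'],o['position'],o['ft_force'],o['grip_width'])
```

```text
9.55 [ 502.259 -138.972  157.874] [ 0.55  -0.183  0.171] 0.24185298319392867
```

View pics/w6.png

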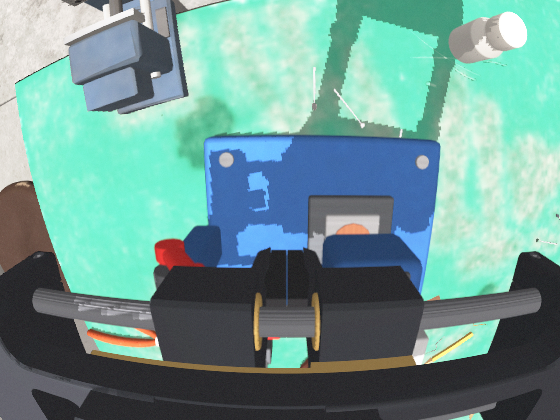

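>>> {"name": "step_arm", "arguments": {
  "steps": [0,0,-0.012,0,1,0,0,-0.013,0,1,0,0,-0.013,0,1,0,0,-0.013,0,1,0,0,-0.013,0,1,0,0,-0.005,0,1,0,0,0,0,1,0,0,0,0,1]
}}

```text
time: 10.55
position: [490.0, -206.7, 157.5]
orientation: [[-0.0, -0.985, 0.175], [0.0, 0.175, 0.985], [-1.0, 0.0, 0.0]]
ft_force: [-0.0, 0.8, -0.8]
grip_width: 0.4
```

Run:
```python
from h import *
o=bot.get_obs(); print(o['time'],o['position'],o['ft_force'],o['grip_width'])
p=bot.camera('scene'); save(p,'s7.png'); a=cv2.imread('pics/s7.png'); cv2.imwrite('pics/s7z.png',cv2.resize(a[170:350,230:430],None,fx=3,fy=3,interpolation=2))
```

```text
10.55 [ 490.004 -206.693  157.536] [-0.044  0.75  -0.82 ] 0.4232390330983296
```

View pics/s7z.png

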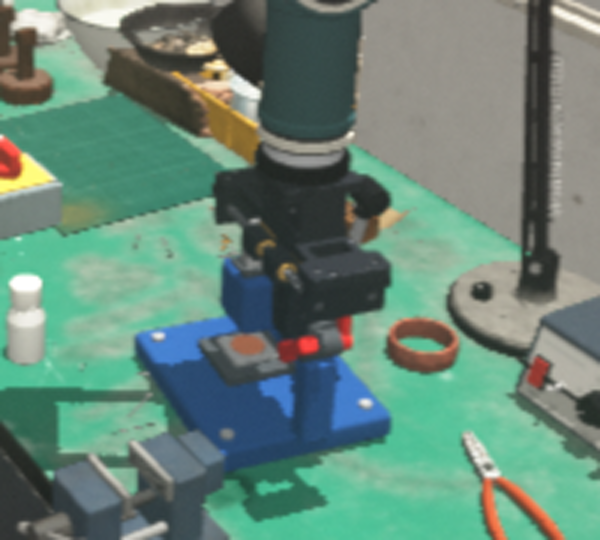

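>>> {"name": "step_arm", "arguments": {
  "steps": [0,0,0.005,0,1,-0.035,0,0,0,1,-0.035,0,0,0,1,-0.035,0,0,0,0,-0.028,0,0,0,-0.9,0,0,0,0,-0.9,0,0,0,0,-0.9]
}}

```text
time: 11.48
position: [490.5, -201.4, 289.4]
orientation: [[-0.001, -0.985, 0.174], [0.001, 0.174, 0.985], [-1.0, 0.002, 0.0]]
ft_force: [-0.5, -0.3, -0.0]
grip_width: 38.4
```

Run:
```python
from h import *
from fit import W,kn,tab
pr=(521.3,-90.9,-.173)
o=bot.get_obs(); print(o['time'],o['position'],o['ft_force'],o['grip_width'],o['q'])
print((W(pr,kn)-o['position'])@o['orientation'], W(pr,kn))
p=bot.camera('scene'); save(p,'s8.png'); a=cv2.imread('pics/s8.png'); cv2.imwrite('pics/s8z.png',cv2.resize(a[170:350,230:430],None,fx=3,fy=3,interpolation=2))
p,d=wcal(); 
im=cv2.cvtColor(p['pixels'],cv2.COLOR_RGB2BGR).copy()
for s in(kn,(-11,-120-35,148),(12,0,183),(-11,-120,120)):
    u=wproj(d,W(pr,s)); cv2.circle(im,tuple(int(round(x)) for x in u),3,(255,0,255),1)
cv2.imwrite('pics/w8.png',im)
```

```text
11.475 [ 490.509 -201.377  289.398] [-0.515 -0.344 -0.016] 38.42968856972289 [-0.437 -0.03   1.868  0.     1.305 -1.832]
[ 63.469 -94.715  44.306] [ 591.405 -174.211  225.803]
```

View pics/s8z.png

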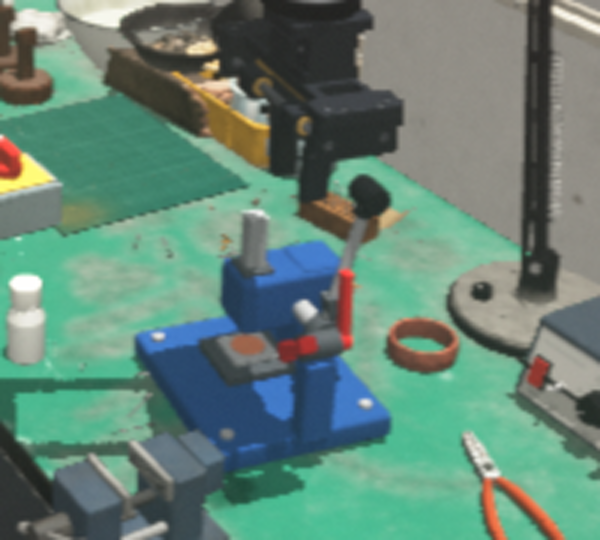

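View pics/w8.png

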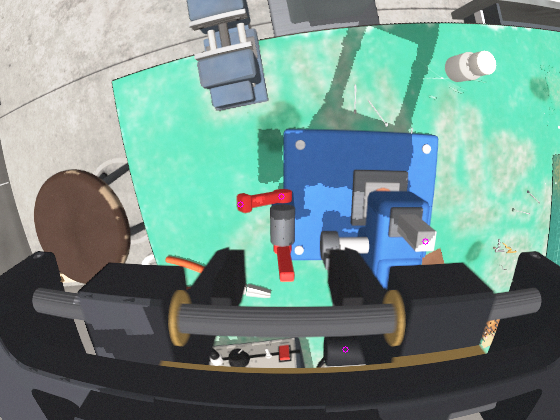

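>>> {"name": "step_arm", "arguments": {
  "steps": [0,-0.024,0.011,0,-1,0,-0.024,0.011,0,-1,0,-0.024,0.011,0,-1,0,-0.022,0.011,0,-1,0,0,0,0,-1,0,0,0,0,-1]
}}

```text
time: 12.32
position: [590.2, -175.0, 289.4]
orientation: [[-0.003, -0.985, 0.175], [0.001, 0.175, 0.985], [-1.0, 0.003, 0.0]]
ft_force: [0.1, -0.4, 0.3]
grip_width: 88.0
```

Run:
```python
from h import *
from fit import W,kn,tab
import pickle
pr=(521.3,-90.9,-.173)
p,d=wcal(); pickle.dump(d,open('w9.pkl','wb'))
o=bot.get_obs(); print(o['time'],o['position'],o['ft_force'],o['grip_width'],o['q'])
print((W(pr,kn)-o['position'])@o['orientation'], W(pr,kn))
im=cv2.cvtColor(p['pixels'],cv2.COLOR_RGB2BGR).copy()
for s in(kn,(kn[0],kn[1]-17,kn[2]),(kn[0],kn[1]+17,kn[2]),(12,0,183),(-11,-120,120)):
    u=wproj(d,W(pr,s)); cv2.circle(im,tuple(int(round(x)) for x in u),2,(255,0,255),1)
cv2.imwrite('pics/w9.png',im)
```

```text
12.375 [ 590.19  -175.17   289.802] [ 0.471 -0.459 -0.566] 88.30861024199913 [-0.329  0.135  1.695 -0.     1.314 -1.724]
[63.997 -1.151  1.156] [ 591.405 -174.211  225.803]
```

View pics/w9.png

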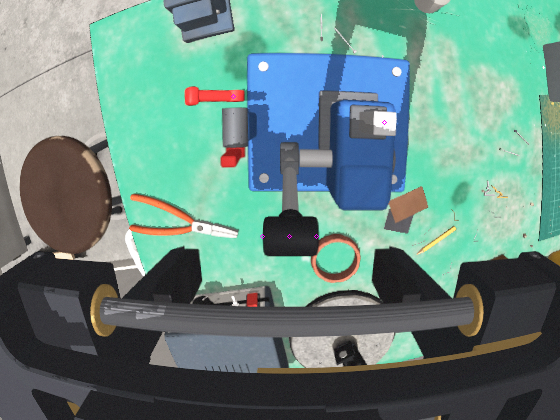

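>>> {"name": "step_arm", "arguments": {
  "steps": [0.02,-0.001,0.001,0,-1,0.02,0,0,0,-1,0.016,0,0,0,-1,0.008,0,0,0,-0.2,0,0,0,0,0.2,0,0,0,0,1,0,0,0,0,1,0,0,0,0,1],
  "newtons": 30
}}

```text
time: 13.38
position: [592.8, -174.4, 227.4]
orientation: [[0.001, -0.985, 0.175], [-0.0, 0.175, 0.985], [-1.0, -0.001, -0.0]]
ft_force: [-0.2, -0.2, 0.9]
grip_width: 40.3
```

>>> {"name": "step_arm", "arguments": {
  "steps": [0,0,0,0,1,0,0,0,0,1]
}}

```text
time: 13.62
position: [592.9, -173.2, 227.2]
orientation: [[0.001, -0.985, 0.175], [0.002, 0.175, 0.985], [-1.0, -0.001, 0.002]]
ft_force: [1.1, 5.9, 2.2]
grip_width: 33.4
```

Run:
```python
from h import *
p,d=wcal(); save(p,'w10.png')
o=bot.get_obs(); R=o['orientation'];print(o['time'],o['position'],o['ft_force'],o['grip_width'],o['q'],R)
# arc plan in tool axes (press x = -tool y approx)
import numpy as np
c,s=np.cos(-.173),np.sin(-.173)
for k in range(1,13):
    q=1.12*k/12; q0=1.12*(k-1)/12
    dx=135*(np.sin(.25-q)-np.sin(.25-q0)); dz=135*(np.cos(.25-q)-np.cos(.25-q0))
    print(k,np.round(np.array([c*dx,s*dx,dz])@R,1))
```

```text
13.675 [ 592.903 -173.133  227.252] [1.669 5.054 2.576] 33.82224490995239 [-0.326  0.175  1.764  0.002  1.201 -1.722] [[ 0.001 -0.985  0.175]
 [ 0.002  0.175  0.985]
 [-1.    -0.001  0.002]]
1 [-2.6 12.3 -0. ]
2 [-1.4 12.5 -0. ]
3 [-0.2 12.6 -0. ]
4 [ 1.  12.6 -0. ]
5 [ 2.1 12.4 -0. ]
6 [ 3.3 12.2 -0. ]
7 [ 4.4 11.8 -0. ]
8 [ 5.5 11.3 -0. ]
9 [ 6.5 10.8 -0. ]
10 [ 7.5 10.1 -0. ]
11 [ 8.4  9.4 -0. ]
12 [ 9.2  8.6 -0. ]
```

View pics/w10.png

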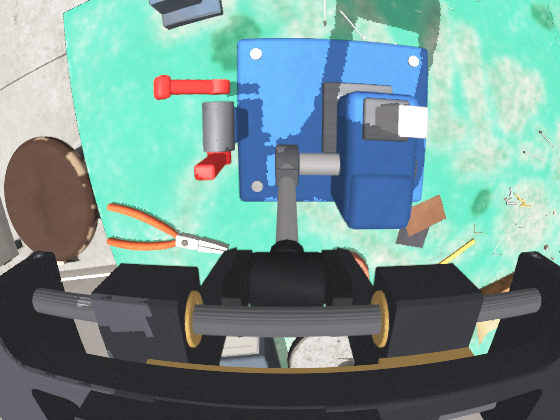

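>>> {"name": "step_arm", "arguments": {
  "steps": [-0.0026,0.0123,0.001,0,1,-0.0014,0.0125,0,0,1,-0.0002,0.0126,0,0,1,0.001,0.0126,0,0,1,0.0021,0.0124,0,0,1,0.0033,0.0122,0,0,1],
  "newtons": 40
}}

```text
time: 14.42
position: [522.8, -160.6, 226.9]
orientation: [[0.01, -0.985, 0.175], [-0.002, 0.175, 0.985], [-1.0, -0.011, 0.0]]
ft_force: [7.7, 2.4, 0.9]
grip_width: 33.3
```

Run:
```python
from h import *
p,d=wcal(); save(p,'w11.png')
o=bot.get_obs(); print(o['time'],o['position'],o['ft_force'],o['ft_torque'],o['grip_width'])
```

```text
14.475 [ 521.119 -160.28   226.397] [5.724 1.891 1.429] [ 0.338 -1.533  0.012] 33.583027535709114
```

View pics/w11.png

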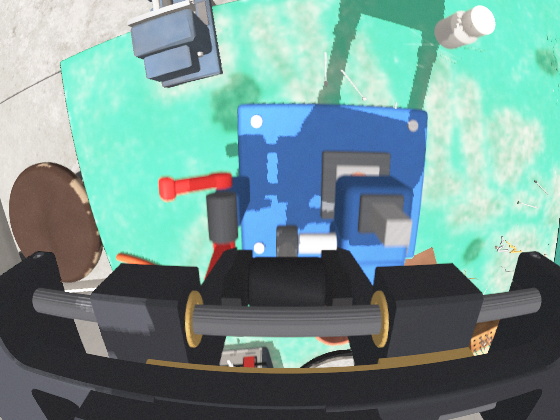

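>>> {"name": "step_arm", "arguments": {
  "steps": [0.0044,0.0118,0,0,1,0.0055,0.0113,0,0,1,0.0065,0.0108,0,0,1,0.0075,0.0101,0,0,1,0.0084,0.0094,0,0,1,0.0092,0.0086,0,0,1,0,0,0,0,1]
}}

```text
time: 15.35
position: [459.8, -149.4, 185.7]
orientation: [[0.006, -0.985, 0.175], [-0.001, 0.175, 0.985], [-1.0, -0.006, 0.0]]
ft_force: [0.0, 5.3, 11.1]
grip_width: 33.3
```

```bash
cat > chk.py <<'E'
from h import *
from fit import W
import sys
o=bot.get_obs(); print(o['time'],o['position'],o['ft_force'],o['ft_torque'],o['grip_width'])
c,s=np.cos(.173),-np.sin(.173); d=o['position']-np.array([521.3,-90.9,0]); px=c*d[0]+s*d[1]; print('press',px,-s*d[0]+c*d[1],'q est',.25-np.arctan2(px-50,d[2]-95),'r',np.hypot(px-50,d[2]-95))
p,_=wcal(); save(p,'w%s.png'%sys.argv[1])
p=bot.camera('scene'); save(p,'s.png'); a=cv2.imread('pics/s.png'); cv2.imwrite('pics/s%sz.png'%sys.argv[1],cv2.resize(a[170:350,200:430],None,fx=3,fy=3,interpolation=2))
E
python3 chk.py 12
```

```text
15.35 [ 459.848 -149.354  185.662] [ 0.018  5.28  11.051] [ 0.702 -0.345 -0.005] 33.2989758928912
press -50.47242608912853 -68.1600173790738 q est 1.0866826044567932 r 135.33010704940307
```

View pics/w12.png

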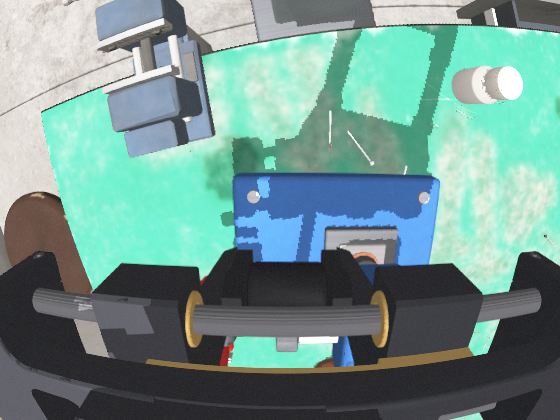

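View pics/s12z.png

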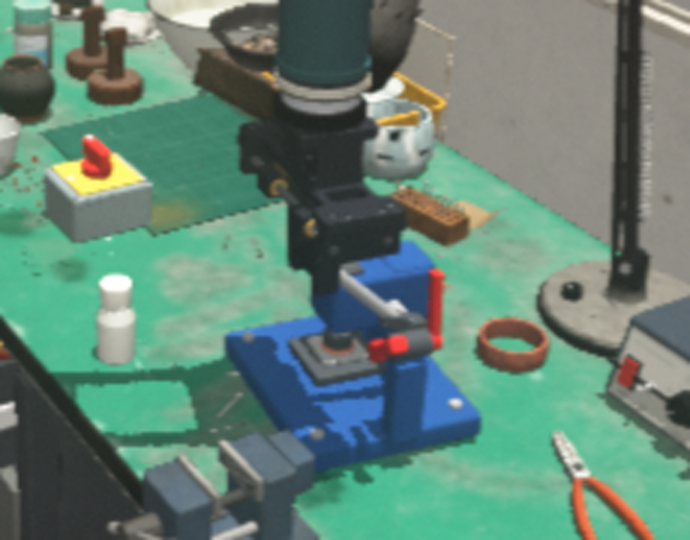

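>>> {"name": "step_arm", "arguments": {
  "steps": [0.004,0.003,0,0,1,0,0,0,0,1,0,0,0,0,1,0,0,0,0,1]
}}

```text
time: 15.95
position: [457.2, -148.9, 182.3]
orientation: [[0.005, -0.985, 0.175], [-0.0, 0.175, 0.985], [-1.0, -0.005, 0.0]]
ft_force: [-1.3, 5.5, 12.2]
grip_width: 33.6
```

```bash
python3 chk.py 13
```

```text
15.95 [ 457.163 -148.875  182.255] [-1.336  5.461 12.184] [ 0.802 -0.064  0.013] 33.61756434094139
press -53.199862333563125 -68.1503842754114 q est 1.1189235393380237 r 135.14303076335605
```

View pics/s13z.png

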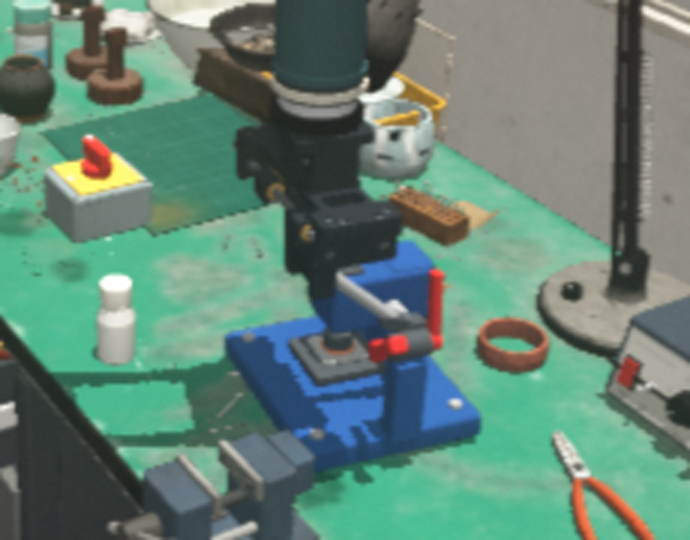

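>>> {"name": "step_arm", "arguments": {
  "steps": [0.004,0.003,0,0,1,0,0,0,0,1,0,0,0,0,1]
}}

```text
time: 16.42
position: [456.6, -148.8, 181.5]
orientation: [[0.011, -0.985, 0.175], [-0.002, 0.175, 0.985], [-1.0, -0.011, 0.0]]
ft_force: [-2.5, 6.8, 24.2]
grip_width: 33.3
```

```bash
python3 chk.py 14
```

```text
16.425 [ 456.615 -148.837  181.462] [-2.47   6.801 24.248] [1.134 0.008 0.029] 33.26634915309265
press -53.74653453600693 -68.2069157709943 q est 1.126022978741862 r 135.05167013308298
```

View pics/w14.png

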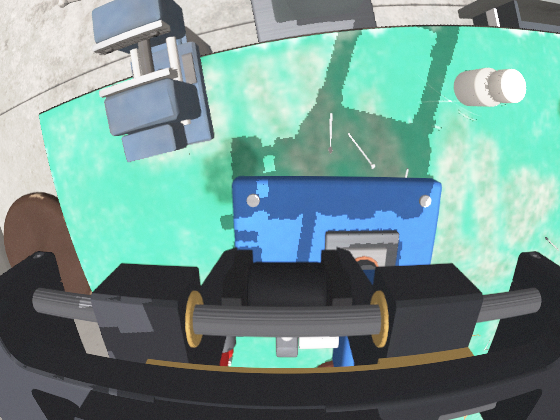

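View pics/s14z.png

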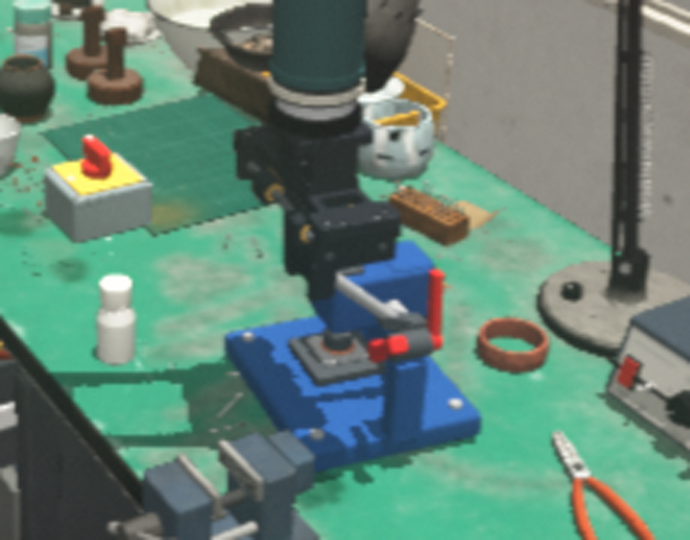

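```bash
python3 -c "
from h import *
o=bot.get_obs(); print(o['time'],o['ft_force'],o['grip_width'],o['position']); print(bot.sign_off())"
```

```text
16.525 [-1.713  6.346 24.105] 33.617625970315025 [ 456.604 -148.827  181.433]
the job is handed in; nothing more can be done
None
```

I handed the job in at 16.5 s with the lever held at its stop. `sign_off` gives no verdict, so the points below come from my last readings and pictures.

1. **Isolator:** I gripped the red bar and turned it about 82° clockwise to on. The wrist picture showed its white line at the green mark, and it stayed there after I let go.
2. **Catch:** I pushed the tab to the right with closed fingers. The last scene picture still shows the arm standing up and the tab lying to the right.
3. **Lever:** I gripped the knob by its flat ends with 40 N and pulled it round its arc. The knob position gives a lever angle of about 1.12 rad. The stop is at 1.1, so that estimate is slightly high, within my calibration error. On the last push the knob moved under 1 mm while the upward force rose from 12 to 24 N, so it is hard against the stop.

**Measurement disagreement:** my fits of the isolator's position from the scene and top cameras differed by about 10 mm sideways. The wrist camera settled it, and the bar was centred in the jaws when I closed them.

**Bystanders:** nothing showed the cup, bottle or bangle being touched. The bottle and bangle stand clear in the final picture. The cup is only partly in view there, and I did not measure any of the three again.

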